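Take the painted frame off the sprung drying hook and stand it in the rack

TASK

Take the dark painted frame off the drying hook: press it back against the red sprung keeper, find by feel the place where its moulding is free of both yellow teeth, and lift it off there while it is kept pressed back, without forcing the hook. Then stand it gently upright in the empty slot of the wooden drying rack, fully down, and let go, leaving everything else where it is.

Things in the scene. Friction and masses are not known exactly. Their poses are not given: they have to be found in the camera images.
- hookstand: Drying hook fixed to the table: grey base 190 x 130 mm, dark post, level aluminium arm 34 mm wide, top (seat) 190 mm up, ending at x = -28 mm in an upright nose 12 mm tall. Origin on the table below the seat. Its -x is where the hook points and things come off; +x leads back to the post. Nothing is higher than 209 mm; arm and plate reach 17 mm below the seat and to x = -65 mm. Harmless load: up to 25 N.
- hook_seat (a point): Middle of the seat, axes as hookstand; the frame's moulding rests on it. A yellow mouth plate has two teeth, 13.5 to 18.5 mm above it. The front one overlaps the moulding's front by 4 to 20 mm (screw-set, new each time, not measured). Pushed back (+x) that far the moulding can rise; this way up is 3 mm long. Farther back it goes 6 mm under the rear tooth, to a rigid wall (9 mm beyond the front tooth).
- keeper (a joint): Travel (m) of the red sprung plunger lying along the seat, 6 mm above it, that pushes the moulding forward under the front tooth. 0 = fully forward, about 0.003 with the frame hanging against the nose, 0.036 = its end; grows as the moulding is pressed back (hookstand +x). Spring: 2 N at 0, 0.1 N more per mm; returns by itself.
- frame: Navy wooden picture frame with white leaves, hanging on the hook: 150 mm wide (y), 200 tall (z), 12 thick (x), 0.2 to 0.4 kg. Origin: middle of its underside; front to -x. Window 106 mm wide, z = 25 to 120 mm, with the hook's arm through it; above it the moulding, z = 120 to 132, x = -28 to +14 mm, full width; then the crown board, 80 mm wide, 12 mm thick, rounded, up to z = 200.
- frame_crown (a point): Where to pinch the frame across its 12 mm thickness: crown board, 172 mm above the frame's underside, middle of width and thickness. Axes as the frame's. To come off, the frame must rise 20 to 70 mm (the hook is inside its window), then go forward (hookstand -x) by 95 mm or more.
- rack: Slotted wooden drying rack fixed to the table, 170 x 160 mm, floor 12 mm thick. Origin: middle of its underside. Two slots run along its y, at x = -35 mm (empty) and x = +42 mm (holds the red plaque). Each is 17 mm wide and 130 mm long, with straight walls 30 mm tall above the floor, then flared lips up to 53 mm above the table.
- rack_slot (a point): Middle of the floor of the empty slot, 12 mm above the table; the slot runs along its y axis.
- plaque: Bystander: red painted board, 110 x 85 x 12 mm, standing in the rack's other slot. Origin: middle of its underside.
- brushjar: Bystander: murky glass jar with three brushes, 64 mm across, brushes to 158 mm. Origin under its middle.
- bottle: Bystander: clear water bottle with red cap, 62 mm across, 190 mm tall. Origin under its middle.
- tube_white: Bystander: lying paint tube with white band, 90 x 26 x 12 mm. Origin under its middle.
- tube_red: Bystander: lying paint tube with red band, 90 x 26 x 12 mm. Origin under its middle.
- pot_red: Bystander: small pot of red paint, 34 mm across, 19 mm tall. Origin under its middle.
- pot_yellow: Bystander: small pot of yellow paint, 34 mm across, 19 mm tall. Origin under its middle.
Things that resemble listed ones, but are neither listed nor needed, are in the scene too. Leave any green or orange look-alike of the frame alone.

How it is judged:
On the way, in this order (a step that is already met when the one before it is completed fails the run):
1. the frame, still down on the seat, is pressed back so that the keeper is pushed in by more than 6 mm (value of joint keeper above 0.006 m and z of frame in the frame of hookstand below 0.076 m), for 0.1 s.
2. the frame is lifted at least 20 mm, off the seat and out of the mouth, straight up (z of frame in the frame of hookstand above 0.09 m and x of frame in the frame of hookstand between -0.01 and 0.04 m), for 0.1 s.
At the end, for the whole second after the job is handed in: Frame in the empty slot, either way round: within 6 mm of its centre line, 30 mm of its middle lengthwise, underside within 6 mm of its floor, tilted under 0.25 rad, along it within 0.2 rad; released, at rest; keeper forward again (under 2 mm) (x of frame in the frame of rack_slot between -0.006 and 0.006 m and y of frame in the frame of rack_slot between -0.03 and 0.03 m and z of frame in the frame of rack_slot between -0.003 and 0.006 m and angle between frame's own z axis and vertical below 0.25 rad and angle between the y axis of frame and the y axis of rack, either way round below 0.2 rad and linear speed of frame below 0.03 m/s and value of joint keeper below 0.002 m and contact force between the fingers and frame below 0.1 N); the robot touches nothing.
It fails at once if the hook is forced: the frame bears on the hook (arm, nose, mouth plate, back stops or keeper) with more than 30 N, all contacts added up (contact force between frame and hookstand above 30 N).
It fails at once if the frame is dropped or rammed into the rack: more than 50 N between them, all contacts added up (contact force between frame and rack above 50 N).
It fails at once if the robot pushes on the hook with more than 25 N (contact force between the arm and hookstand above 25 N).
It fails at once if a bystander is moved by more than 20 mm (distance of any of brushjar, bottle, tube_white, tube_red, pot_red, pot_yellow, plaque from where it was at the start of the episode above 0.02 m).
It also fails if it takes over 72 s, if anything falls off the work surface, if the arm or the gripper's body presses on something with over 40 N, if the wrist force passes 120 N, or if a joint passes its speed limit or range.

ROBOT

A 6-joint arm with a two-finger parallel gripper is mounted at the origin on the work surface. World frame = base frame: x ahead of the robot, y to its left, z up, the work surface at z = 0. Lengths are in m, angles in rad, forces in N, time in s.
With the tool pointing down it reaches from about 0.3 to 0.775 m from the base axis. Payload 14.6 kg.
Tool frame: the origin (TCP) lies at the very end of the fingers, on their centre line; the grasp point (between the pads) lies behind it (arm.grasp_offset is the z of the grasp point in the tool frame, in m); z points along the fingers, y is the line along which they close (so a half turn about z gives the same grasp; the last joint's range is limited). The gripper opens to 85 mm and grips with 20 to 120 N. Pads are 22 mm wide; open, the fingers measure 114 mm over their backs; the gripper's body (76 mm by 85 mm) begins 54 mm behind the grasp point. The pads swing forward as they close: fully open they stand 13 mm farther back than shut.
Start: joints at [1.221, 0.3, 1.521, -0, 1.321, -0.067], TCP at [0.153, 0.528, 0.231] pointing down, gripper open.
Joint ranges: [-3.03, 3.03], [-0.79, 2.21], [0.23, 2.52], [-1.04, 4.18], [0, 3.07], [-2.55, 2.55]. Speed limits (rad/s): [2.22, 2.22, 2.57, 3.14, 3.14, 3.14].

INTERFACE

Orientations are given as [roll, pitch, yaw] about the fixed x, y, z axes, in that order (R = Rz(yaw) Ry(pitch) Rx(roll)).
In Python, from bench import arm gives the robot as it stands.
- The arm moves only by the shell command python3 -m handwheel 'ROWS' [FORCE]. ROWS is JSON, one flat list of numbers, 5 for each row, row after row: the opening in per cent of the stroke, from 0 (shut) to 100 (fully open), then the shift along the tool's x, y, z in units of 60 mm (1.0 is 60 mm), then the turn about the tool's z in units of 6 degrees (1.0 is 6 degrees). A call has 1 to 5 rows; each row shifts and turns the commanded pose from where the row before left it, along the tool's axes as they then stand; what a row does not reach is not made up. A row lasts 1/8 s, in which the tool goes at most 62.5 mm and 10.7 degrees, less where a joint would pass 70% of its speed; a pose out of reach is approached as far as the arm can. A call is refused whole if a number of a shift passes 1 or a number of a turn 1, either way. A call with a gripper value outside its range is refused whole. The fingers move at their own pace and stop on an object; FORCE is the grip in N (left out, the last holds). Time passes only in rows, so rows that do not move let the fingers close. It gives the time, the measured TCP pose, the force, the opening and the grip force at its end, in the units of the state.
- arm.observe(): the state, without advancing time (a new reading comes with each control period).
- arm.get_image(name): name is "side" or "top"; returns (picture, depth): 420x560x3 uint8, blue, green, red; 420x560 float32, m along the optical axis (not along the pixel's ray), 0 where there is no reading.
- arm.camera_model(name): a dict with "mtx" (3x3 intrinsics, pixels), "dist_coeffs" ([k1, k2, p1, p2, k3] as OpenCV has them; the pictures are not rectified), "T" (4x4, takes a point from camera to world coordinates). Camera axes: x right, y down, z forward; pixel columns grow to the right and rows downward; lengths in m; the calibration is good to about 2 mm. A picture is of the moment at which its call begins. camera_model takes no time and is no camera call.
- arm.job_done(): hands the job in; it is judged then, once.
The state is a dict: "time": time; "q": joint angles; "qvel": joint speeds; "effort": joint torques, N m; "tool_pos": TCP position; "eef_rot": TCP orientation; "wrist_force": force on the tool from outside, world axes, zero at the start; "ft_torque": the same for the moment, N m; "grip_width": finger opening in m; "grasp_force": force on a finger pad.
Only numpy, scipy, OpenCV 4.12 (cv2) and the standard library are available. Lean on these libraries where they do the work, as an engineer would, in place of code of your own. Each camera call takes 0.05 s, during which the arm holds its last target. There are 200 camera calls.

## Working session

There is one attempt and no reset: what is moved stays moved. The work goes in short steps, Python scripts to look and compute and a shell command to move; the robot and the scene stay as the last step left them, time stands still between calls to the robot, and variables do not carry over. Pictures are saved under pics/ and viewed, at most 10 in all, crops included, and the job is handed in when it is done.

```bash
mkdir -p pics; ls; python3 - <<'E'
from bench import arm
import cv2,numpy as np
print(arm.observe(), arm.grasp_offset)
for n in("side","top"):
    im,d=arm.get_image(n); cv2.imwrite(f"pics/{n}0.png",im); np.savez(f"pics/{n}0.npz",im=im,d=d)
    m=arm.camera_model(n); print(n,np.array(m["mtx"]).round(1).tolist(),m["dist_coeffs"],np.array(m["T"]).round(4).tolist())
E
```

```text
pics
{'time': 0.0, 'q': array([ 1.22138368e+00,  3.00473276e-01,  1.52159265e+00,  3.08260510e-06,
        1.32070714e+00, -6.65704309e-02]), 'qvel': array([ 0.00108602,  0.00087252,  0.00113465, -0.00075448,  0.00090312,
        0.00104954]), 'effort': array([ 1.81328276e-03, -5.43469870e+01, -3.61816585e+01,  9.59787172e-06,
        3.76176409e-03,  2.33500907e-05]), 'tool_pos': array([0.15340164, 0.52792473, 0.23071523]), 'eef_rot': array([-3.14041506e+00, -8.15014815e-05,  2.85874963e+00]), 'wrist_force': array([-0.32311914,  0.51454085, -0.26778838]), 'ft_torque': array([ 0.0524522 , -0.03622722, -0.04351902]), 'grasp_force': 0.0, 'grip_width': 0.08522511930332004} -0.0187
side [[420.6, 0.0, 279.8], [0.0, 420.6, 208.3], [0.0, 0.0, 1.0]] [0.00635081 0.         0.         0.         0.        ] [[-0.9913, -0.0909, 0.0954, 0.4775], [-0.1314, 0.7346, -0.6657, 0.6971], [-0.0095, -0.6724, -0.7401, 0.8595], [0.0, 0.0, 0.0, 1.0]]
top [[448.5, 0.0, 278.8], [0.0, 448.5, 207.0], [0.0, 0.0, 1.0]] [-0.01021369  0.          0.          0.          0.        ] [[0.0036, -0.98, 0.1991, 0.3484], [-0.9999, -0.0014, 0.0112, 0.0638], [-0.0107, -0.1991, -0.9799, 1.2454], [0.0, 0.0, 0.0, 1.0]]
```

View pics/side0.png

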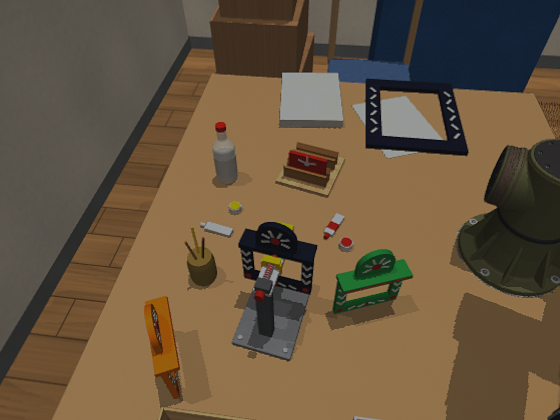

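View pics/top0.png

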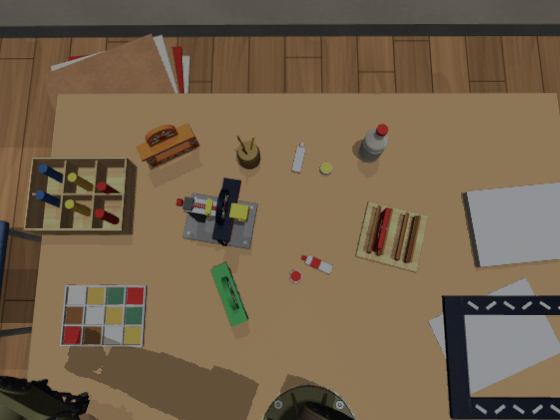

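The side view shows three frame-shaped things. The navy one with white leaves is at side (278,250) and top (227,211), hanging on the hook. The green look-alike is at side (375,278) and the orange one at side (162,345). The big dark frame at side (413,115) lies flat and is not on the hook. The navy one on the hook fits the description. The rack is at side (310,168) and top (392,237), with the red plaque in its left slot as seen from the top; I'll check this in a crop.

```bash
cat > h.py <<'E'
import numpy as np,cv2
from bench import arm
def cloud(n,d):
    m=arm.camera_model(n);K=np.array(m["mtx"],float);D=np.array(m["dist_coeffs"],float);T=np.array(m["T"])
    h,w=d.shape;u,v=np.meshgrid(np.arange(w),np.arange(h))
    p=cv2.undistortPoints(np.stack([u,v],-1).reshape(-1,1,2).astype(float),K,D).reshape(h,w,2)
    P=np.dstack([p*d[...,None],d])@T[:3,:3].T+T[:3,3]; P[d==0]=np.nan
    return P
def proj(n,X):
    m=arm.camera_model(n);T=np.linalg.inv(np.array(m["T"]))
    return cv2.projectPoints(np.array(X,float).reshape(-1,1,3),cv2.Rodrigues(T[:3,:3])[0],T[:3,3],np.array(m["mtx"],float),np.array(m["dist_coeffs"],float))[0].reshape(-1,2)
def rect(P,name):
    c,s,a=cv2.minAreaRect((P[:,:2]*1000).astype(np.float32)); print(name,len(P),np.round(c,1),np.round(s,1),round(a,1),"z",np.nanpercentile(P[:,2],[5,50,95]).round(4))
E
python3 - <<'E'
from h import *
for n in("top","side"):
    z=np.load(f"pics/{n}0.npz");im,d=z["im"],z["d"];P=cloud(n,d);hsv=cv2.cvtColor(im,cv2.COLOR_BGR2HSV)
    X,Y,Z=P[...,0],P[...,1],P[...,2]
    t=(X>0.4)&(X<.7)&(Y>-.15); print(n,"table z",np.nanmedian(Z[t]))
    b=im.astype(int)
    near=(X>0.2)&(X<.6)&(Y>0.05)&(Y<.35)
    # points above 0.215 near hook: crown
    m=near&(Z>.215)&(Z<.29); rect(P[m],n+" crown"); 
    v=np.argwhere(m); print(" px",v.min(0),v.max(0))
    Q=P[m][:,:2]; q=Q-Q.mean(0); w=np.linalg.svd(q,full_matrices=False)[2][0]; print(" dir",np.degrees(np.arctan2(w[1],w[0])),Q.mean(0))
    m=near&(Z>.195)&(Z<.208)&(hsv[...,2]<70); rect(P[m],n+" moulding top")
    g=near&(Z>.003)&(Z<.03)&(hsv[...,1]<70)&(hsv[...,2]>60); g=cv2.morphologyEx(g.astype(np.uint8),cv2.MORPH_OPEN,np.ones((3,3)))>0; rect(P[g],n+" base")
    y=near&(Z>.18)&(Z<.215)&(hsv[...,0]>20)&(hsv[...,0]<35)&(hsv[...,1]>150); rect(P[y],n+" yellow")
    r=(Y<.0)&(Y>-.3)&(X>.2)&(X<.6)&(Z>.006)&(Z<.017)&(hsv[...,1]>60); r=cv2.morphologyEx(r.astype(np.uint8),cv2.MORPH_OPEN,np.ones((3,3)))
    k,l,st,ct=cv2.connectedComponentsWithStats(r); 
    for i in range(1,k):
        if st[i,4]>100: rect(P[l==i],n+f" rackfloor {st[i]}")
    r=(Y<.0)&(Y>-.3)&(X>.25)&(X<.6)&(Z>.045)&(Z<.058); k,l,st,ct=cv2.connectedComponentsWithStats(r.astype(np.uint8))
    for i in range(1,k):
        if st[i,4]>15: rect(P[l==i],n+f" lips {st[i]}")
z=np.load("pics/side0.npz")["im"];t=np.load("pics/top0.npz")["im"]
a=cv2.resize(z[210:360,220:420],(800,600),interpolation=3)[:, :]
c=np.hstack([cv2.resize(z[215:325,225:325],(400,440),interpolation=3),cv2.resize(t[165:275,175:275],(400,440),interpolation=3)])
c=np.vstack([c,np.zeros((160,800,3),np.uint8)]);c[440:600,:220]=cv2.resize(z[140:196,272:349],(220,160));c[440:600,300:520]=cv2.resize(t[200:275,350:453],(220,160))
cv2.imwrite("pics/crop1.png",c)
E
```

```text
top table z 0.001855771467919709
top crown 310 [554.2 183. ] [64.1 79.7] 80.8 z [0.2228 0.2574 0.271 ]
 px [188 215] [223 246]
 dir 169.57684714029295 [0.55414382 0.20656601]
top moulding top 647 [549.  247.2] [131.2 120.5] 81.3 z [0.1988 0.2027 0.2059]
top base 1231 [556.5 243.9] [189.7 117.8] 80.8 z [0.0084 0.0126 0.0167]
top yellow 36 [553.7 199.8] [99. 34.] 82.5 z [0.1822 0.1982 0.2071]
top rackfloor [ 357  207   61   64 1416] 1416 [ 520. -234.] [170.2 160.1] 75.6 z [0.0086 0.0128 0.016 ]
top lips [367 205  14  47 180] 180 [ 534.1 -180.7] [ 16.5 129.6] 75.1 z [0.0464 0.0528 0.0567]
top lips [378 208  15  47 139] 139 [ 525.6 -210.9] [ 12.3 129.4] 73.2 z [0.0486 0.0539 0.0571]
top lips [396 212  13  47 162] 162 [ 514.7 -253.2] [ 12.5 127.7] 75.5 z [0.0461 0.0531 0.0569]
top lips [406 215  14  47 220] 220 [ 507.1 -283.4] [ 13.8 128.6] 75.2 z [0.0458 0.0518 0.0568]
side table z 0.0015687226165082002
side crown 849 [556.5 209.5] [16.1 80.4] 80.5 z [0.2186 0.2464 0.2697]
 px [222 255] [250 296]
 dir 171.89368128909814 [0.55467963 0.21309958]
side moulding top 932 [463.8 244.5] [259.6 127.8] 7.7 z [0.1963 0.2026 0.2057]
side base 1825 [548.4 260.9] [158.6  99.9] 80.8 z [0.01   0.0125 0.0151]
side yellow 233 [554.  200.9] [103.1  40.3] 81.7 z [0.1937 0.2085 0.2108]
side rackfloor [281 157  63  39 654] 654 [ 512.3 -229.8] [171.9 148.7] 75.3 z [0.0087 0.0124 0.0155]
side lips [296 143  43  14 176] 176 [ 504.9 -281.8] [ 14.  129.7] 76.3 z [0.0456 0.0507 0.0554]
side lips [292 149  43  14  92] 92 [ 512.7 -249.6] [ 10.3 129.1] 75.8 z [0.0481 0.0536 0.0568]
side lips [283 163  48  16 264] 264 [ 527.6 -190.9] [ 43.  128.4] 76.4 z [0.0462 0.0526 0.0567]
```

View pics/crop1.png

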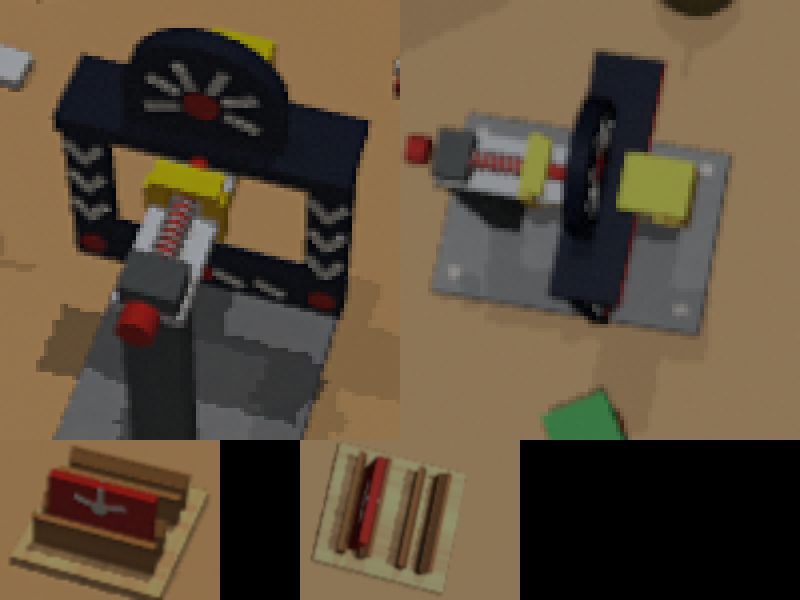

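The crops confirm the target. The navy frame with white leaves hangs on the hook, with the yellow mouth plate and red keeper at crop (190,190) and (610,170). In the rack, the empty slot is the right-hand one in the top crop, between the lips at (410,510) and (432,520).

```bash
python3 - <<'E'
from h import *
a=np.radians(80.8);ex=np.array([np.cos(a),np.sin(a)]);ey=np.array([-ex[1],ex[0]])
for n in("top","side"):
    z=np.load(f"pics/{n}0.npz");im,d=z["im"],z["d"];P=cloud(n,d);X,Y,Z=np.moveaxis(P,-1,0)
    near=(abs(X-.555)<.12)&(abs(Y-.2)<.1)
    for lo,hi in((.225,.24),(.24,.255),(.255,.266),(.266,.28)):
        Q=P[near&(Z>lo)&(Z<hi)]; u=Q[:,:2]@ex;v=Q[:,:2]@ey
        print(n,lo,len(Q),"x",np.percentile(u,[3,50,97]).round(4),"y",np.percentile(v,[2,98]).round(4))
    dk=near&(im.max(2)<70); Q=P[dk&(Z>.199)&(Z<.206)];u=Q[:,:2]@ex;v=Q[:,:2]@ey;print(" mould x",np.percentile(u,[2,98]).round(4),"y",np.percentile(v,[1,99]).round(4))
    if n=="side":
        Q=P[near&(Z>.225)&(Z<.262)];v=Q[:,:2]@ey;u=Q[:,:2]@ex;k=abs(v-np.median(v))<.035;print(" back face slope deg",np.degrees(np.polyfit(v[k],u[k],1)[0]))
print("base centre in ex,ey",np.array([.5565,.2439])@ex,np.array([.5565,.2439])@ey)
s=arm.observe();print(s["tool_pos"][:2]@ex,s["tool_pos"][:2]@ey)
E
```

```text
top 0.225 40 x [0.2877 0.2888 0.2978] y [-0.5575 -0.4781]
top 0.24 75 x [0.288  0.2894 0.3006] y [-0.5545 -0.4797]
top 0.255 81 x [0.2884 0.2933 0.3006] y [-0.5482 -0.4883]
top 0.266 88 x [0.2892 0.2952 0.3008] y [-0.5353 -0.4973]
 mould x [0.2673 0.3836] y [-0.5894 -0.4438]
side 0.225 208 x [0.2974 0.3006 0.3025] y [-0.5545 -0.4761]
side 0.24 220 x [0.2905 0.3004 0.3021] y [-0.5507 -0.4781]
side 0.255 180 x [0.2889 0.2997 0.3019] y [-0.5456 -0.4858]
side 0.266 118 x [0.2886 0.2954 0.3015] y [-0.5328 -0.4976]
 mould x [0.2675 0.3842] y [-0.5888 -0.4417]
 back face slope deg -1.5230985618333337
base centre in ex,ey 0.3297364160018079 -0.5103463098350792
0.5456968075489432 -0.06700461351231404
```

```bash
python3 -m handwheel '[100,0,0,-1,-0.6, 100,0,0,-1,-0.6, 100,0,0,0,0]' 60; python3 -m handwheel '[100,-0.75,-0.42,0,0,100,-0.75,-0.42,0,0,100,-0.75,-0.42,0,0,100,-0.75,-0.42,0,0,100,-0.75,-0.42,0,0]'; python3 -m handwheel '[100,-0.75,-0.42,0,0,100,-0.75,-0.42,0,0,100,-0.75,-0.42,0,0,100,-0.75,-0.42,0,0,100,0,0,0,0]'
cat > s.py <<'E'
from h import *
a=np.radians(80.8);ex=np.array([np.cos(a),np.sin(a)]);ey=np.array([-ex[1],ex[0]])
s=arm.observe();p=s["tool_pos"];f=s["wrist_force"]
print("t %.2f u %.4f v %.4f z %.4f yaw %.2f"%(s["time"],p[:2]@ex,p[:2]@ey,p[2],np.degrees(s["eef_rot"][2])-90),"F u %.2f v %.2f z %.2f"%(f[:2]@ex,f[:2]@ey,f[2]),"T",(s["ft_torque"][:2]@ey).round(3),"w %.4f g %.1f"%(s["grip_width"],s["grasp_force"]))
E
python3 s.py
```

```text
time: 0.48
tool_pos: [0.1537, 0.5288, 0.3558]
eef_rot: [3.134, 0.001, 2.985]
wrist_force: [0.5, 0.4, -0.4]
grip_width: 0.0854
grasp_force: 0.0
time: 1.1
tool_pos: [0.357, 0.3671, 0.3503]
eef_rot: [-3.14, -0.001, 2.984]
wrist_force: [0.4, 0.6, 0.2]
grip_width: 0.0856
grasp_force: 0.0
time: 1.72
tool_pos: [0.5197, 0.2385, 0.3492]
eef_rot: [-3.14, -0.002, 2.981]
wrist_force: [0.4, -0.7, -0.9]
grip_width: 0.0857
grasp_force: 0.0
t 1.73 u 0.3185 v -0.4749 z 0.3492 yaw 80.77 F u -0.58 v -0.53 z -0.85 T -0.065 w 0.0857 g 0.0
```

```bash
python3 -m handwheel '[100,-0.7,-0.4,0,0,100,0,0,0,0]'; python3 s.py;  python3 -m handwheel '[100,0,0,0.7,0,100,0,0,0.7,0,100,0,0,0.6,0,100,0,0,0,0]' >/dev/null; python3 s.py; python3 - <<'E'
from h import *
im,d=arm.get_image("side");cv2.imwrite("pics/g1.png",cv2.resize(im[150:325,190:370],(720,700))[:600])
E
```

```text
time: 1.98
tool_pos: [0.5566, 0.2093, 0.3497]
eef_rot: [-3.14, -0.002, 2.982]
wrist_force: [-0.1, 0.9, -0.4]
grip_width: 0.0855
grasp_force: 0.0
t 1.98 u 0.2956 v -0.5159 z 0.3497 yaw 80.87 F u 0.83 v 0.20 z -0.43 T -0.016 w 0.0855 g 0.0
t 2.48 u 0.2969 v -0.5131 z 0.2288 yaw 81.04 F u 0.59 v -0.59 z -0.13 T -0.017 w 0.0856 g 0.0
```

View pics/g1.png

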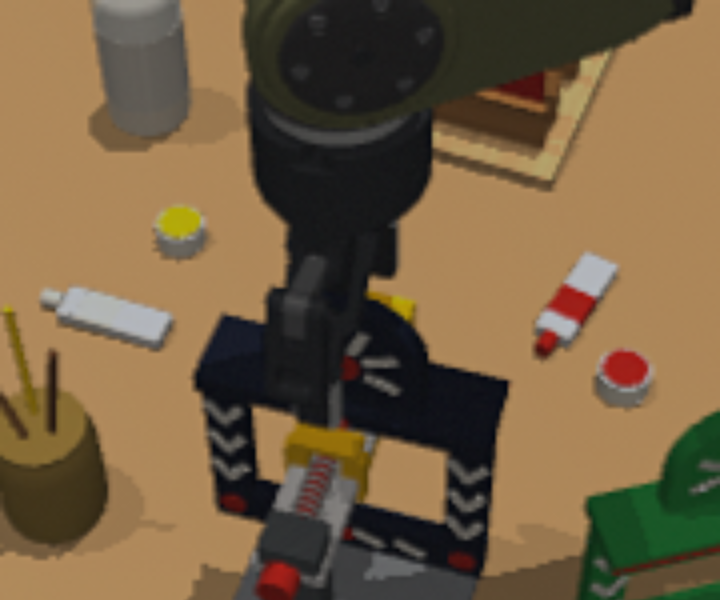

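The crop shows the open fingers astride the crown, with the near finger at (295,350) in front of the crown at (370,350). The mouth plate at (325,450) stays clear below.

```bash
python3 -m handwheel '[100,-0.04,-0.03,0.1,0,100,0,0,0,0]'>/dev/null; python3 s.py;  python3 -m handwheel '[50,0,0,0,0,30,0,0,0,0,20,0,0,0,0,20,0,0,0,0]' 60 >/dev/null; python3 s.py;  python3 -m handwheel '[0,0,0,0,0,0,0,0,0,0]' >/dev/null; python3 s.py
```

```text
t 2.77 u 0.2949 v -0.5176 z 0.2260 yaw 80.99 F u 0.06 v -0.02 z 0.16 T 0.019 w 0.0851 g 0.0
t 3.27 u 0.2948 v -0.5173 z 0.2253 yaw 80.99 F u -0.37 v -0.22 z 0.70 T 0.018 w 0.0177 g 0.0
t 3.52 u 0.2946 v -0.5174 z 0.2254 yaw 80.99 F u -3.74 v 0.04 z 0.56 T 0.553 w 0.0115 g 58.9
```

```bash
python3 -m handwheel '[0,0,0.05,0,0,0,0,0.05,0,0,0,0,0.05,0,0,0,0,0,0,0]' >/dev/null; python3 s.py;  python3 -m handwheel '[0,0,0.025,0,0,0,0,0,0,0]' >/dev/null; python3 s.py;  python3 -m handwheel '[0,0,0.025,0,0,0,0,0,0,0]' >/dev/null; python3 s.py
```

```text
t 4.03 u 0.3035 v -0.5174 z 0.2254 yaw 80.99 F u -4.23 v 0.87 z 4.02 T 0.859 w 0.0113 g 59.1
t 4.28 u 0.3049 v -0.5174 z 0.2254 yaw 80.98 F u -5.43 v 0.76 z 2.57 T 1.079 w 0.0113 g 59.2
t 4.53 u 0.3063 v -0.5174 z 0.2254 yaw 80.98 F u -6.12 v 1.57 z 2.45 T 1.181 w 0.0113 g 59.2
```

```bash
for i in 1; do python3 -m handwheel '[0,0,0.02,0,0,0,0,0,0,0]' >/dev/null; python3 s.py; python3 -m handwheel '[0,0,0.02,0,0,0,0,0,0,0]' >/dev/null; python3 s.py; python3 -m handwheel '[0,0,0.02,0,0,0,0,0,0,0]' >/dev/null; python3 s.py; done
```

```text
t 4.78 u 0.3075 v -0.5174 z 0.2254 yaw 80.98 F u -6.68 v 0.93 z 3.01 T 1.235 w 0.0110 g 59.1
t 5.03 u 0.3087 v -0.5174 z 0.2254 yaw 80.98 F u -6.45 v -0.50 z 3.07 T 1.291 w 0.0114 g 59.1
t 5.28 u 0.3098 v -0.5174 z 0.2254 yaw 80.98 F u -7.41 v 0.21 z 2.55 T 1.268 w 0.0118 g 59.1
```

```bash
python3 -m handwheel '[0,0,0.02,0,0,0,0,0,0,0]' >/dev/null; python3 s.py; python3 -m handwheel '[0,0,0.02,0,0,0,0,0,0,0]' >/dev/null; python3 s.py; python3 - <<'E'
from h import *
a=np.radians(80.8);ex=np.array([np.cos(a),np.sin(a)]);ey=np.array([-ex[1],ex[0]])
for n in("side","top"):
  z=np.load(f"pics/{n}0.npz");im1,d1=arm.get_image(n)
  for im,d in((z["im"],z["d"]),(im1,d1)):
    P=cloud(n,d);X,Y,Z=np.moveaxis(P,-1,0);U=X*ex[0]+Y*ex[1];V=X*ey[0]+Y*ey[1]
    dk=(im.max(2)<75)
    o=[]
    for (l,h,c) in((.08,.11,"low back"),(.15,.17,"mid"),(.199,.206,"mould")):
        m=dk&(Z>l)&(Z<h)&(U>.24)&(U<.36)&((V<-.565)&(V>-.6)|(V>-.47)&(V<-.44))
        o.append((c,m.sum(),np.nanpercentile(U[m],[5,50,95]).round(4).tolist() if m.sum() else None))
    print(n,o)
  cv2.imwrite(f"pics/p_{n}.png",im1)
t=cv2.imread("pics/p_top.png")
E
```

```text
t 5.53 u 0.3110 v -0.5174 z 0.2254 yaw 80.97 F u -5.91 v 1.07 z 2.89 T 1.31 w 0.0112 g 59.1
t 5.78 u 0.3122 v -0.5174 z 0.2254 yaw 80.97 F u -7.85 v 0.90 z 3.26 T 1.266 w 0.0114 g 59.1
side [('low back', np.int64(202), [0.2921, 0.3004, 0.3022]), ('mid', np.int64(106), [0.292, 0.3004, 0.3024]), ('mould', np.int64(500), [0.2687, 0.2891, 0.3083])]
side [('low back', np.int64(176), [0.3086, 0.3171, 0.3188]), ('mid', np.int64(87), [0.3114, 0.3176, 0.3187]), ('mould', np.int64(512), [0.2866, 0.3073, 0.3258])]
top [('low back', np.int64(10), [0.2884, 0.2894, 0.2973]), ('mid', np.int64(6), [0.2891, 0.293, 0.2994]), ('mould', np.int64(357), [0.2685, 0.287, 0.3059])]
top [('low back', np.int64(0), None), ('mid', np.int64(0), None), ('mould', np.int64(25), [0.285, 0.2873, 0.2912])]
```

```bash
python3 -m handwheel '[0,0,0.02,0,0,0,0,0,0,0]' >/dev/null; python3 s.py; python3 -m handwheel '[0,0,0.02,0,0,0,0,0,0,0]' >/dev/null; python3 s.py;  python3 -m handwheel '[0,0,0.02,0,0,0,0,0,0,0]' >/dev/null; python3 s.py; python3 -m handwheel '[0,0,0.02,0,0,0,0,0,0,0]' >/dev/null; python3 s.py
```

```text
t 6.12 u 0.3134 v -0.5174 z 0.2254 yaw 80.97 F u -7.88 v 0.67 z 3.61 T 1.34 w 0.0108 g 59.1
t 6.38 u 0.3143 v -0.5174 z 0.2255 yaw 80.96 F u -9.67 v 1.03 z 4.93 T 1.857 w 0.0114 g 59.3
t 6.62 u 0.3145 v -0.5175 z 0.2255 yaw 80.94 F u -15.32 v 3.43 z 5.98 T 3.207 w 0.0109 g 59.8
t 6.88 u 0.3148 v -0.5175 z 0.2256 yaw 80.91 F u -22.59 v 2.93 z 8.13 T 4.559 w 0.0114 g 60.4
```

```bash
python3 -m handwheel '[0,0,-0.05,0,0,0,0,0,0,0]' >/dev/null; python3 s.py; python3 -m handwheel '[0,0,-0.05,0,0,0,0,-0.05,0,0,0,0,0,0,0]' >/dev/null; python3 s.py
```

```text
t 7.12 u 0.3139 v -0.5174 z 0.2254 yaw 80.97 F u -7.44 v -0.15 z 3.08 T 1.551 w 0.0112 g 59.8
t 7.50 u 0.3085 v -0.5173 z 0.2254 yaw 80.99 F u -2.74 v -0.47 z 2.41 T 0.465 w 0.0110 g 59.7
```

```bash
python3 -m handwheel '[0,0,-0.035,0,0,0,0,0,0,0]' >/dev/null; python3 s.py; python3 -m handwheel '[0,0,0,-0.015,0,0,0,0,0,0]' >/dev/null; python3 s.py; python3 -m handwheel '[0,0,0,-0.015,0,0,0,0,0,0]' >/dev/null; python3 s.py;python3 -m handwheel '[0,0,0,-0.01,0,0,0,0,0,0]' >/dev/null; python3 s.py
```

```text
t 7.75 u 0.3065 v -0.5173 z 0.2254 yaw 81.00 F u -1.05 v -0.62 z 2.22 T 0.229 w 0.0114 g 59.8
t 8.00 u 0.3062 v -0.5172 z 0.2256 yaw 80.99 F u -4.19 v -1.40 z -4.12 T 0.681 w 0.0116 g 58.7
t 8.25 u 0.3065 v -0.5171 z 0.2267 yaw 81.00 F u -3.24 v -0.17 z -5.22 T 0.755 w 0.0111 g 58.6
t 8.50 u 0.3065 v -0.5172 z 0.2277 yaw 81.00 F u -3.60 v 0.78 z -4.66 T 0.661 w 0.0111 g 58.6
```

```bash
python3 -m handwheel '[0,0,0,-0.015,0,0,0,0,0,0]' >/dev/null; python3 s.py; python3 -m handwheel '[0,0,0,-0.015,0,0,0,0,0,0]' >/dev/null; python3 s.py;python3 -m handwheel '[0,0,0,-0.02,0,0,0,0,0,0]' >/dev/null; python3 s.py
```

```text
t 8.75 u 0.3066 v -0.5173 z 0.2288 yaw 81.00 F u -4.15 v 1.14 z -3.87 T 0.685 w 0.0113 g 58.7
t 9.00 u 0.3066 v -0.5173 z 0.2297 yaw 81.00 F u -3.76 v 0.28 z -4.34 T 0.71 w 0.0114 g 58.6
t 9.25 u 0.3066 v -0.5174 z 0.2309 yaw 80.99 F u -3.66 v 0.76 z -3.84 T 0.67 w 0.0111 g 58.7
```

```bash
python3 -m handwheel '[0,0,0,-0.03,0,0,0,0,-0.03,0,0,0,0,0,0]' >/dev/null; python3 s.py; python3 -m handwheel '[0,0,0,-0.03,0,0,0,0,-0.03,0,0,0,0,0,0]' >/dev/null; python3 s.py;python3 -m handwheel '[0,0,0,-0.04,0,0,0,0,-0.04,0,0,0,0,0,0]' >/dev/null; python3 s.py;python3 -m handwheel '[0,0,0,-0.05,0,0,0,0,-0.05,0,0,0,0,0,0]' >/dev/null; python3 s.py;python3 -m handwheel '[0,0,0,-0.1,0,0,0,0,-0.1,0,0,0,0,0,0]' >/dev/null; python3 s.py
```

```text
t 9.62 u 0.3067 v -0.5175 z 0.2351 yaw 81.00 F u -3.08 v 1.07 z 1.66 T 0.556 w 0.0115 g 59.8
t 10.00 u 0.3068 v -0.5173 z 0.2380 yaw 81.01 F u 0.62 v -0.88 z -3.08 T -0.018 w 0.0111 g 59.1
t 10.38 u 0.3066 v -0.5173 z 0.2429 yaw 81.00 F u 0.05 v -0.62 z -3.39 T 0.038 w 0.0113 g 59.1
t 10.75 u 0.3066 v -0.5174 z 0.2490 yaw 81.00 F u 0.13 v -0.09 z -3.66 T 0.032 w 0.0116 g 59.1
t 11.12 u 0.3066 v -0.5175 z 0.2614 yaw 81.00 F u -0.65 v -0.37 z -3.69 T -0.012 w 0.0113 g 59.1
```

```bash
python3 -m handwheel '[0,0,-0.2,0,0,0,0,-0.4,0,0,0,0,-0.4,0,0,0,0,-0.4,0,0,0,0,0,0,0]' >/dev/null; python3 s.py; python3 -m handwheel '[0,0,-0.5,0,0,0,0,-0.5,-0.3,0,0,0,0,-0.6,0.46,0,0,0,-0.3,0.46,0,0,0,0,0]' >/dev/null; python3 s.py; python3 - <<'E'
from h import *
a=np.radians(75.5);ex=np.array([np.cos(a),np.sin(a)]);ey=np.array([-ex[1],ex[0]])
p=arm.observe()["tool_pos"][:2];t=np.array([.51,-.267]);print("dx,dy units",(t-p)@ey/.06,(t-p)@ex/.06)
for n in("side","top"):
  im,d=arm.get_image(n);cv2.imwrite(f"pics/c_{n}.png",im)
a,b=cv2.imread("pics/c_side.png"),cv2.imread("pics/c_top.png");cv2.imwrite("pics/c.png",np.hstack([cv2.resize(a[90:390,140:440],(400,400)),cv2.resize(b[100:400,150:450],(400,400))]))
E
```

```text
t 11.75 u 0.2200 v -0.5177 z 0.2609 yaw 80.85 F u -0.39 v -0.68 z -3.51 T -0.038 w 0.0109 g 59.2
t 12.38 u 0.1623 v -0.5179 z 0.3337 yaw 75.48 F u -0.33 v 0.35 z -3.40 T -0.001 w 0.0111 g 59.8
dx,dy units -0.9978209514611038 -5.6713514752463805
```

View pics/c.png

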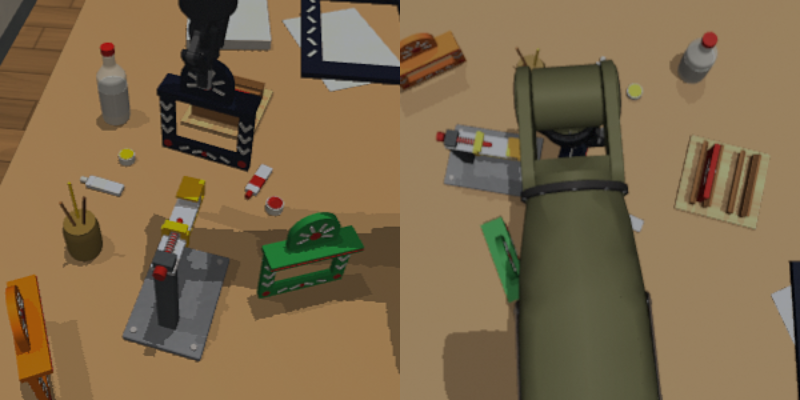

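The left panel shows the frame hanging from the gripper at (210,120), clear of the hook with the keeper forward. The right panel shows the empty slot at (742,182), right of the plaque at (710,175). The bottle is well off the path.

```bash
python3 -m handwheel '[0,-0.15,-0.5,0,0,0,-0.15,-0.8,0,0,0,-0.15,-0.8,0,0,0,-0.15,-0.8,0,0,0,-0.1,-0.8,0,0]' >/dev/null; python3 -m handwheel '[0,-0.15,-0.8,0,0,0,-0.15,-0.8,0,0,0,0,-0.37,0,0,0,0,0,0,0]' >/dev/null
cat > r.py <<'E'
from h import *
import sys
a=np.radians(75.5);ex=np.array([np.cos(a),np.sin(a)]);ey=np.array([-ex[1],ex[0]])
s=arm.observe();p=s["tool_pos"];t=np.array([.51,-.267]);f=s["wrist_force"];print("t %.2f"%s["time"],"tcp",p.round(4),"yaw %.2f"%(np.degrees(s["eef_rot"][2])-90),"to go x,y units",((t-p[:2])@ey/.06).round(3),((t-p[:2])@ex/.06).round(3),"F",(f[:2]@ey).round(2),(f[:2]@ex).round(2),f[2].round(2),"w",s["grip_width"].round(4),"g",s["grasp_force"].round(1))
E
python3 r.py
```

```text
Traceback (most recent call last):
  File "r.py", line 4, in <module>
    s=arm.observe();p=s["tool_pos"];t=np.array([.51,-.267]);f=s["wrist_force"];print("t %.2f"%s["time"],"tcp",p.round(4),"yaw %.2f"%(np.degrees(s["eef_rot"][2])-90),"to go x,y units",((t-p[:2])@ey/.06).round(3),((t-p[:2])@ex/.06).round(3),"F",(f[:2]@ey).round(2),(f[:2]@ex).round(2),f[2].round(2),"w",s["grip_width"].round(4),"g",s["grasp_force"].round(1))
                                                                                                                                                                                                                                                                                                             ^^^^^^^^^^^^^^^^^^^^^
AttributeError: 'float' object has no attribute 'round'
```

```bash
sed -i 's/s\["grip_width"\].round(4)/round(s["grip_width"],4)/; s/s\["grasp_force"\].round(1)/round(s["grasp_force"],1)/' r.py; python3 r.py
cat > m.py <<'E'
from h import *
a=np.radians(75.5);ex=np.array([np.cos(a),np.sin(a)]);ey=np.array([-ex[1],ex[0]])
p=arm.observe()["tool_pos"]
im,d=arm.get_image("side");cv2.imwrite("pics/m.png",im);P=cloud("side",d);X,Y,Z=np.moveaxis(P,-1,0);U=X*ex[0]+Y*ex[1];V=X*ey[0]+Y*ey[1]
m=(im.max(2)<75)&(abs(U-p[:2]@ex)<.02)&(abs(V-p[:2]@ey)<.09);b=p[2]-.1554
for l,h in((0,.03),(.03,.07),(.07,.12),(.16,.19)):
    k=m&(Z>b+l)&(Z<b+h)
    if k.sum()>20: u,v=U[k]-p[:2]@ex,V[k]-p[:2]@ey;print(l,k.sum(),"u-tcp",np.percentile(u,[5,50,95]).round(4),"v-tcp",np.percentile(v,[1,99]).round(4),"slope deg",np.degrees(np.polyfit(v,u,1)[0]).round(2))
print("bottom z-tcp",np.percentile(Z[m&(Z>p[2]-.2)],1)-p[2])
r=(Z>.045)&(Z<.058)&(U<-.08)&(U>-.17)&(abs(V+.561)<.07)
for lo,hi in((-.17,-.1288),(-.1288,-.09)):
    k=r&(U>lo)&(U<hi); print("lip",k.sum(),np.percentile(U[k],[3,50,97]).round(4) if k.sum() else "",np.percentile(V[k],[2,98]).round(4) if k.sum() else "")
E
python3 m.py
```

```text
t 13.60 tcp [ 0.5094 -0.2675  0.3315] yaw 75.41 to go x,y units -0.008 0.01 F -0.69 0.51 -3.71 w 0.0112 g 59.9
0 495 u-tcp [-0.0026  0.0057  0.009 ] v-tcp [-0.069   0.0771] slope deg -0.01
0.03 181 u-tcp [-0.0014  0.0061  0.0092] v-tcp [-0.0691  0.0774] slope deg 0.0
0.07 243 u-tcp [-0.0037  0.0061  0.0091] v-tcp [-0.07    0.0773] slope deg 0.42
0.16 308 u-tcp [-0.0001  0.007   0.0186] v-tcp [-0.0342  0.0411] slope deg -3.27
bottom z-tcp -0.15212715989658643
lip 181 [-0.1533 -0.1462 -0.1405] [-0.6211 -0.4966]
lip 89 [-0.1182 -0.114  -0.1096] [-0.622  -0.4954]
```

```bash
python3 -m handwheel '[0,0,0.01,0.4,0,0,0,0,0.5,0,0,0,0,0.4,0,0,0,0,0.3,0,0,0,0,0,0]' >/dev/null; python3 r.py;  python3 -m handwheel '[0,0,0,0.15,0,0,0,0,0.15,0,0,0,0,0,0]' >/dev/null; python3 r.py; python3 -m handwheel '[0,0,0,0.1,0,0,0,0,0.1,0,0,0,0,0,0]' >/dev/null; python3 r.py
```

```text
t 14.28 tcp [ 0.5099 -0.2646  0.2356] yaw 75.58 to go x,y units -0.011 -0.038 F 0.2 0.11 -3.0 w 0.0114 g 59.7
t 14.65 tcp [ 0.5098 -0.2659  0.218 ] yaw 75.48 to go x,y units -0.007 -0.016 F -0.02 -0.4 -4.1 w 0.0114 g 59.9
t 15.03 tcp [ 0.5098 -0.2661  0.2061] yaw 75.48 to go x,y units -0.007 -0.015 F 0.55 0.58 -2.87 w 0.0113 g 59.9
```

```bash
python3 -m handwheel '[0,0,-0.015,0.05,0,0,0,0,0.05,0,0,0,0,0,0]' >/dev/null; python3 r.py;  python3 -m handwheel '[0,0,0,0.05,0,0,0,0,0.05,0,0,0,0,0,0]' >/dev/null; python3 r.py; python3 -m handwheel '[0,0,0,0.05,0,0,0,0,0.05,0,0,0,0,0,0]' >/dev/null; python3 r.py
```

```text
t 15.40 tcp [ 0.5097 -0.267   0.2004] yaw 75.48 to go x,y units -0.005 0.001 F 0.1 0.23 -2.64 w 0.0115 g 59.9
t 15.78 tcp [ 0.5097 -0.267   0.1944] yaw 75.48 to go x,y units -0.005 0.001 F -0.97 0.97 -3.89 w 0.0112 g 59.9
t 16.15 tcp [ 0.5097 -0.267   0.1884] yaw 75.48 to go x,y units -0.005 0.001 F -0.24 -0.44 -3.84 w 0.0112 g 59.9
```

Free so far; about 22 mm is left.

```bash
python3 -m handwheel '[0,0,0,0.05,0,0,0,0,0.05,0,0,0,0,0,0]' >/dev/null; python3 r.py;  python3 -m handwheel '[0,0,0,0.05,0,0,0,0,0.05,0,0,0,0,0,0]' >/dev/null; python3 r.py; python3 -m handwheel '[0,0,0,0.05,0,0,0,0,0,0]' >/dev/null; python3 r.py; python3 -m handwheel '[0,0,0,0.04,0,0,0,0,0,0]' >/dev/null; python3 r.py
```

```text
t 16.52 tcp [ 0.5097 -0.267   0.1824] yaw 75.47 to go x,y units -0.005 0.001 F -0.07 0.29 -4.15 w 0.0113 g 59.9
t 16.90 tcp [ 0.5097 -0.2669  0.1764] yaw 75.48 to go x,y units -0.005 0.0 F -1.12 -0.78 -1.42 w 0.011 g 59.9
t 17.15 tcp [ 0.5097 -0.267   0.1734] yaw 75.48 to go x,y units -0.005 0.001 F -0.12 -0.37 -3.54 w 0.0115 g 59.9
t 17.40 tcp [ 0.5097 -0.267   0.1711] yaw 75.48 to go x,y units -0.004 0.0 F 0.43 0.34 -3.09 w 0.0114 g 59.9
```

```bash
python3 -m handwheel '[0,0,0,0.03,0,0,0,0,0,0]' >/dev/null; python3 r.py; python3 -m handwheel '[0,0,0,0.025,0,0,0,0,0,0]' >/dev/null; python3 r.py; python3 -m handwheel '[0,0,0,0.02,0,0,0,0,0,0]' >/dev/null; python3 r.py
```

```text
t 17.65 tcp [ 0.5098 -0.267   0.1694] yaw 75.48 to go x,y units -0.004 0.0 F 0.29 0.31 -2.57 w 0.011 g 59.9
t 17.90 tcp [ 0.5098 -0.267   0.1679] yaw 75.47 to go x,y units -0.004 0.001 F -0.65 -0.48 -3.44 w 0.0112 g 59.9
t 18.15 tcp [ 0.5099 -0.2671  0.1673] yaw 75.48 to go x,y units -0.001 0.002 F 1.71 -0.64 3.95 w 0.0116 g 60.8
```

Contact at the expected floor height, so I release and withdraw upward.

```bash
python3 -m handwheel '[25,0,0,0,0,40,0,0,0,0,100,0,0,0,0,100,0,0,0,0,100,0,0,0,0]' >/dev/null; python3 r.py; python3 m.py; python3 -m handwheel '[100,0,0,-0.3,0,100,0,0,-0.5,0,100,0,0,-0.8,0,100,0,0,-0.8,0,100,0,0,0,0]' >/dev/null; python3 r.py; python3 -m handwheel '[100,0,0.8,-0.3,0,100,0,0.8,0,0,100,0,0.8,0,0,100,0,0.6,0,0,100,0,0,0,0]' >/dev/null
python3 - <<'E'
from h import *
a=np.radians(75.5);ex=np.array([np.cos(a),np.sin(a)]);ey=np.array([-ex[1],ex[0]]);o=[]
for n in("side","top"):
  im,d=arm.get_image(n);P=cloud(n,d);X,Y,Z=np.moveaxis(P,-1,0);U=X*ex[0]+Y*ex[1]+.1308;V=X*ey[0]+Y*ey[1]+.5607
  m=(im.max(2)<75)&(abs(U)<.04)&(abs(V)<.1)
  for l,h in((.06,.09),(.09,.12),(.133,.15),(.16,.2),(.2,.23)):
    k=m&(Z>l)&(Z<h)
    if k.sum()>10: print(n,l,k.sum(),"u",np.percentile(U[k],[5,50,95]).round(4),"v",np.percentile(V[k],[2,98]).round(4),"zmax",Z[k].max().round(4))
  o.append(im)
c=np.hstack([cv2.resize(o[0][60:310,170:420],(400,400)),cv2.resize(o[1][100:300,270:470],(400,400))]);cv2.imwrite("pics/end.png",c)
E
```

```text
t 18.77 tcp [ 0.5098 -0.267   0.1668] yaw 75.48 to go x,y units -0.003 0.001 F 0.23 0.45 0.36 w 0.0848 g 0.0
0 154 u-tcp [-0.0137  0.0027  0.0162] v-tcp [-0.0512  0.0764] slope deg 12.37
0.03 227 u-tcp [-0.0164  0.0036  0.0168] v-tcp [-0.0696  0.0765] slope deg 1.99
0.07 171 u-tcp [-0.0031  0.0049  0.0078] v-tcp [-0.0705  0.0769] slope deg 0.18
0.16 148 u-tcp [-0.0026  0.0043  0.0078] v-tcp [-0.036   0.0413] slope deg -2.97
bottom z-tcp -0.1477144915336832
lip 151 [-0.1522 -0.1458 -0.1305] [-0.6144 -0.513 ]
lip 123 [-0.1274 -0.1146 -0.1101] [-0.6287 -0.4942]
t 19.45 tcp [ 0.5105 -0.2674  0.3161] yaw 75.48 to go x,y units 0.009 0.004 F -0.05 -0.18 -1.45 w 0.0851 g 0.0
side 0.06 109 u [-0.004   0.0052  0.0083] v [-0.0692  0.0771] zmax 0.0898
side 0.09 116 u [-0.0021  0.0048  0.0079] v [-0.0695  0.0771] zmax 0.12
side 0.133 480 u [-0.0234  0.0071  0.0153] v [-0.0705  0.0765] zmax 0.1499
side 0.16 315 u [0.001  0.0052 0.0082] v [-0.035   0.0412] zmax 0.2
side 0.2 106 u [-0.0052  0.0032  0.0076] v [-0.0229  0.0281] zmax 0.2136
top 0.133 580 u [-0.027  -0.0075  0.0104] v [-0.0715  0.0737] zmax 0.1499
top 0.16 180 u [-0.0043  0.0053  0.0069] v [-0.0377  0.0392] zmax 0.1999
top 0.2 156 u [-0.0063  0.0004  0.0058] v [-0.0278  0.0276] zmax 0.2152
```

View pics/end.png

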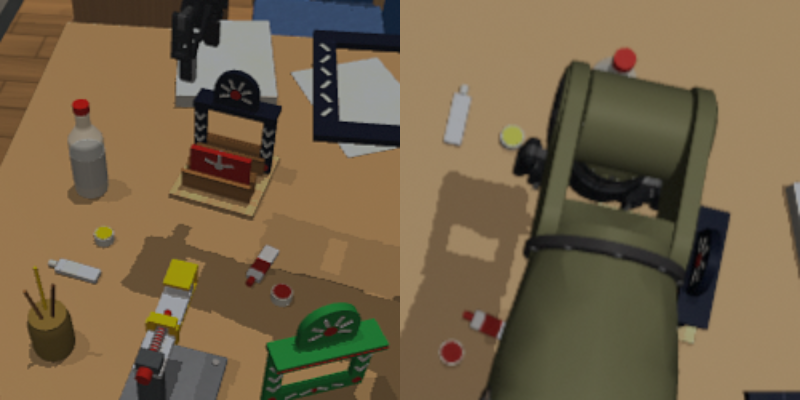

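The end view shows the frame upright in the empty slot behind the plaque, at (235,130). Its crown top is about 0.214 m up, which means it is fully down, and it sits centred in the slot. The gripper is clear and the bystanders stand as before.

```bash
python3 r.py; python3 -c "
from bench import arm
print(arm.job_done())"
```

```text
t 20.18 tcp [ 0.5548 -0.093   0.3288] yaw 75.50 to go x,y units -0.004 -2.995 F 0.08 0.18 -0.26 w 0.0853 g 0.0
the job is handed in; nothing more can be done
None
```

I lifted the navy frame off the hook through the gap found by feel, stood it fully down in the rack's empty slot, released it and handed the job in at about 20 s; the judge's verdict was not shown, and the highest wrist force along the push was about 23 N, when I touched the rear wall.

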